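# Close the middle-sized box without touching the wet varnish

### The arm

A 7-joint arm with a two-finger parallel gripper is mounted at the origin on the work surface. World frame = base frame: x ahead of the robot, y to its left, z up, the work surface at z = 0. Lengths are in m, angles in rad, forces in N, time in s.
With the tool pointing down it reaches from about 0.4 to 0.75 m from the base axis. Payload 19.5 kg.
Tool frame: the origin (TCP) lies at the very end of the fingers, on their centre line; the grasp point (between the pads) lies 19 mm behind it (ctrl.hold_point_z is the distance from the TCP to the grasp point, in m); z points along the fingers, y is the line along which they close (so a half turn about z gives the same grasp; the last joint's range is limited). The gripper opens to 85 mm and grips with 20 to 120 N. Pads are 22 mm wide; open, the fingers measure 114 mm over their backs; the gripper's body (76 mm by 85 mm) begins 54 mm behind the grasp point. The pads swing forward as they close: fully open they stand 13 mm farther back than shut.
Start: joints at [-1.344, 0.707, -0.028, 1.485, 0.022, 0.951, -0.075], TCP at [0.153, 0.554, 0.209] pointing down, gripper open.
Joint ranges: [-2.71, 2.71], [-0.32, 2.16], [-1.57, 1.52], [0, 2.45], [-1.46, 4.6], [0, 2.02], [-2.83, 2.83]. Speed limits (rad/s): [1.89, 1.89, 2.57, 2.57, 3.01, 3.01, 3.01].

### API

Orientations are given as a unit quaternion [w, x, y, z].
In Python, from cell import ctrl, imaging gives the robot as it stands. The module is installed in compiled form; this text tells all that it offers.
- The arm moves only by the tool carry_out, never from a script. Its argument "rows" is a list of rows, each an object with "travel": the shift along the tool's x, y, z each as a share of 0.1 m, from -1 to 1, a list of three; "dr": the turn, a rotation vector about the tool's x, y, z each as a share of 0.5 rad, from -1 to 1, a list of three; "jaw": the opening, from 0 (shut) to 1 (fully open). A call has 1 to 10 rows; each row shifts and turns the commanded pose from where the row before left it, along the tool's axes as they then stand; what a row does not reach is not made up. A row lasts 1/10 s, in which the tool goes at most 50 mm and 8.59 degrees, less where a joint would pass 70% of its speed; a pose out of reach is approached as far as the arm can. A call with a number of a shift or a turn outside -1 to 1 is refused whole. A call with a gripper value outside its range is refused whole. The fingers move at their own pace and stop on an object; the grip force is fixed at half the most. Time passes only in rows, so rows that do not move let the fingers close. It gives the time, the measured TCP pose, the force, the opening and the grip force at its end, in the units of the state.
- ctrl.get_state(): the state, without advancing time (a new reading comes with each control period).
- imaging.snapshot(name): name is "side" or "top" or "wrist"; returns a dict with "pixels" (384x512x3 uint8, blue, green, red), "K" (3x3 intrinsics, pixels), "R" (3x3) and "t" (3): a world point X has camera coordinates R X + t. Camera axes: x right, y down, z forward; pixel columns grow to the right and rows downward; lengths in m; the calibration is good to about 2 mm. A picture is of the moment at which its call begins. There is no depth.
- ctrl.close_job(): hands the job in; it is judged then, once.
Trained networks look in a picture, given as the dict that the camera call returned (one of the last four; its "shot" number tells which), for a name from the list of things; names that differ only in an ending like _2 or _b are one class to them, and where a whole thing is asked for, a point or a joint stands for the part that bears it (a point fixed in the world has none). Each returns a list of dicts, best first, with "score" (0 to 1); they miss things now and then, are a little off and sometimes report something else, mostly with a low value. They report only what shows in the picture. A call takes as long as a camera call.
- imaging.search_frame(picture, label): "at" ([x, y, z] in m, in the coordinates of the camera as it stood for that picture, good to about 4 mm: the middle of the surface that is visible of it).
- imaging.masks_of(picture, label): "pixels" (384x512 bool, what is visible of it).
The state is a dict: "time": time; "q": joint angles; "dq": joint speeds; "effort": joint torques, N m; "position": TCP position; "ee_rot": TCP orientation; "contact_force": force on the tool from outside, world axes, zero at the start; "wrist_torque": the same for the moment, N m; "width": finger opening in m; "gripper_force": force on a finger pad.
Only numpy, scipy, OpenCV 4.12 (cv2) and the standard library are available. Lean on these libraries where they do the work, as an engineer would, in place of code of your own. Each camera call takes 0.05 s, during which the arm holds its last target. There are 200 camera calls.

### The job

The lids of the three round wooden boxes are freshly varnished and stand ajar. With the fingertips, gently press down on the bare raised disc in the middle of the middle-sized box's lid until that lid is fully home, then withdraw. Do not touch the wet varnish around the disc, leave the box standing where it is without lifting it, do not touch the smallest and largest boxes (their lids stay ajar), and leave everything else in place.

Things in the scene. Friction and masses are not known exactly. Their poses are not given: they have to be found in the camera images.
- box_mid: the middle-sized box, whose lid is to be closed: loose round wooden box, upright, 86 mm in diameter, 45 mm from the table to the rim that its lid comes down on; told from its like by its size. Origin under its centre, z up
- lid_mid (a joint): how far the middle-sized box's lid has been pushed down, in m: it starts at 0 to 0.003 (standing 14 to 11 mm proud of the rim) and is at 0.014 when fully home on a hard stop. It slides straight down on a snug friction fit that takes 4 to 5 N, does not spring back, and stays where it is left
- top_mid (a point): centre of the upper face of the bare disc on the middle-sized box's lid: the spot to press. It is 74 mm above the table when the lid is home and the disc is let go, up to 88 mm at the start
- disc_mid: the bare wooden disc in the middle of that lid, 40 mm in diameter, standing 9 mm above the rest of the lid. It is backed with cork and yields 1 mm for every 5 N, up to 4 mm, springing back when let go. Origin at the centre of its underside
- border_mid: the rest of that lid, darker, freshly varnished and still wet, 86 mm in diameter and 20 mm high, around and under the bare disc; not to be touched. Origin at the centre of the lid's underside
- box_small: the smallest box, to be left alone: loose round wooden box, upright, 64 mm in diameter, 40 mm from the table to the rim that its lid comes down on; told from its like by its size. Origin under its centre, z up. Its lid is made in the same way and also stands 11 to 14 mm proud (bare disc up to 83 mm above the table)
- top_small (a point): centre of the upper face of the bare disc on the smallest box's lid
- box_large: the largest box, to be left alone: loose round wooden box, upright, 112 mm in diameter, 50 mm from the table to the rim that its lid comes down on; told from its like by its size. Origin under its centre, z up. Its lid is made in the same way and also stands 11 to 14 mm proud (bare disc up to 93 mm above the table)
- top_large (a point): centre of the upper face of the bare disc on the largest box's lid
- mug: painted stoneware mug, blue-grey, 78 mm wide at the rim, 90 mm high, with a handle; a bystander. Origin under its centre
- glass: empty clear glass tumbler, 68 mm wide, 95 mm high; a bystander. Origin under its centre
- jar_a: small lidded paint jar, 44 mm wide, 50 mm high; a bystander. Origin under its centre
- jar_b: another small lidded paint jar, 44 mm wide, 50 mm high; a bystander. Origin under its centre
- brush: broad flat paint brush lying flat, 200 mm long along its x axis; a bystander. Origin on the table under it
- sanding_block: cork sanding block, 90 x 60 x 30 mm; a bystander. Origin under its centre

How it is judged:
On the way:
1. fingertips press the bare disc of the middle-sized box with its lid fully home (within 1.5 mm) (contact force between the fingers and disc_mid above 0.5 N and value of joint lid_mid above 0.0125 m), for 0.02 s.
At the end, for the whole second after the job is handed in: The middle-sized box's lid is home within 1.5 mm, the box upright within 3 degrees, at rest and within 15 mm of where it stood; the smallest and largest boxes and their lids are within 5 mm of their starts, and every other thing within 15 mm (value of joint lid_mid above 0.0125 m and distance of each of box_mid, mug, glass, jar_a, jar_b, brush, sanding_block from where it was at the start of the episode below 0.015 m and angle between box_mid's own z axis and vertical below 0.05 rad and distance of each of box_small, top_small, box_large, top_large from where it was at the start of the episode below 0.005 m and linear speed of box_mid below 0.02 m/s); the robot touches nothing.
It fails at once if the wet varnished border of the middle-sized box's lid is touched (contact force between any of the fingers, the arm and border_mid above 0.5 N).
It fails at once if the smallest or the largest box is touched or moved, or its lid is moved (contact force between any of the fingers, the arm and box_small above 0.5 N or contact force between any of the fingers, the arm and box_large above 0.5 N or distance of any of box_small, box_large, top_small, top_large from where it was at the start of the episode above 0.005 m).
It fails at once if the lid is pressed harder than 35 N (contact force between the fingers and disc_mid above 35 N).
It fails at once if the middle-sized box is lifted more than 5 mm, tipped more than 6 degrees or shifted more than 15 mm (height (world z) of box_mid above 0.005 m or angle between box_mid's own z axis and vertical above 0.1 rad or distance of box_mid from where it was at the start of the episode above 0.015 m).
It fails at once if something else on the table is moved more than 15 mm (distance of any of mug, glass, jar_a, jar_b, brush, sanding_block from where it was at the start of the episode above 0.015 m).
It also fails if it takes over 29 s, if anything falls off the work surface, if the arm or the gripper's body presses on something with over 40 N, if the wrist force passes 120 N, or if a joint passes its speed limit or range.

## Working session

There is one attempt and no reset: what is moved stays moved. The work goes in short steps, Python scripts to look and compute and a tool call to move; the robot and the scene stay as the last step left them, time stands still between calls to the robot, and variables do not carry over. Pictures are saved under pics/ and viewed, at most 10 in all, crops included, and the job is handed in when it is done.

Besides the shell and the picture viewer there is one more tool, called after "Request:" as name([rows], argument=value, ...), one row to a line, values as JSON. carry_out: Moves the arm, as the interface text tells. Shift numbers are shares of 0.1 m and turn numbers shares of 0.5 rad, none past 1 either way. Its arguments: {"type":"object","properties":{"rows":{"type":"array","items":{"type":"object","properties":{"travel":{"type":"array","items":{"type":"number","minimum":-1,"maximum":1}},"dr":{"type":"array","items":{"type":"number","minimum":-1,"maximum":1}},"jaw":{"type":"number"}}}}},"required":["rows"]}

```bash
mkdir -p pics; cat > h.py <<'E'
import numpy as np, cv2
from cell import ctrl, imaging
def world(p,at): return p["R"].T@(np.array(at)-p["t"])
def ray_z(p,u,v,z):
    d=p["R"].T@np.linalg.inv(p["K"])@np.array([u,v,1.]); c=-p["R"].T@p["t"]
    return c+d*(z-c[2])/d[2]
E
python3 - <<'E'
from h import *
s=ctrl.get_state(); print(s["position"],s["ee_rot"],s["width"],s["contact_force"])
for c in ("top","side"):
    p=imaging.snapshot(c); cv2.imwrite(f"pics/{c}1.png",p["pixels"])
    print(c, -p["R"].T@p["t"])
    for l in ("box_mid","box_small","box_large","disc_mid","border_mid","mug","glass"):
        for d in imaging.search_frame(p,l)[:3]: print(l,round(d["score"],2),world(p,d["at"]).round(3),(p["K"]@np.array(d["at"])/d["at"][2])[:2].round())
E
```

```text
[0.15261576 0.55405179 0.20811783] [-5.47379081e-05  1.33963640e-01  9.90986079e-01 -5.75940980e-04] 0.0855564984649951 [ 0.34790768  0.09520667 -0.45544906]
top [ 0.45223051 -0.00316186  1.0940952 ]
box_mid 0.73 [ 0.591 -0.024  0.081] [264. 186.]
box_mid 0.51 [0.515 0.209 0.081] [174. 218.]
box_small 0.73 [0.514 0.207 0.07 ] [175. 218.]
box_large 0.83 [ 0.52  -0.21   0.081] [338. 211.]
disc_mid 0.55 [ 0.595 -0.022  0.086] [263. 184.]
border_mid 0.78 [ 0.595 -0.024  0.081] [264. 184.]
mug 0.62 [0.4   0.028 0.005] [246. 260.]
glass 0.89 [0.681 0.188 0.046] [184. 156.]
glass 0.15 [ 0.515 -0.212  0.094] [340. 213.]
side [ 0.31578214 -0.79741223  1.08275475]
box_mid 0.68 [ 0.592 -0.04   0.078] [276. 197.]
box_small 0.77 [0.512 0.194 0.063] [229. 147.]
box_large 0.6 [ 0.507 -0.233  0.085] [265. 262.]
box_large 0.29 [ 0.64  -0.276  0.05 ] [320. 272.]
border_mid 0.74 [ 0.588 -0.039  0.076] [274. 198.]
mug 0.82 [0.407 0.011 0.053] [207. 202.]
mug 0.24 [ 0.591 -0.042  0.08 ] [276. 198.]
glass 0.89 [0.666 0.158 0.069] [281. 145.]
```

View pics/top1.png

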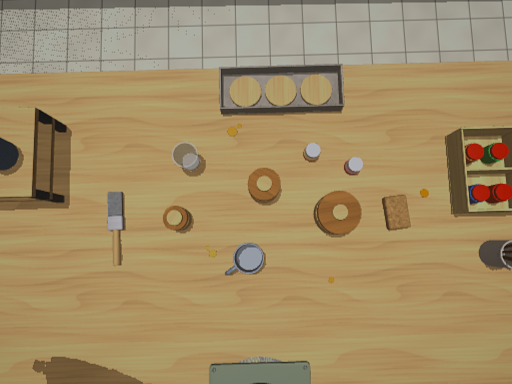

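View pics/side1.png

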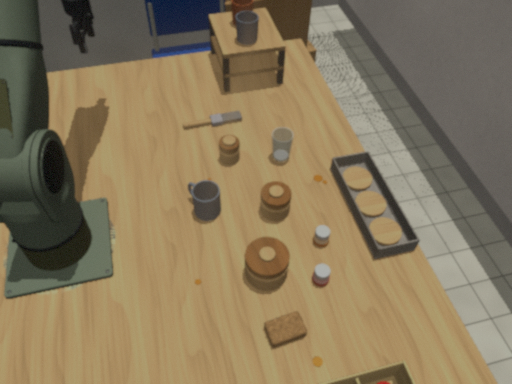

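The top view shows the three boxes: small at (175,218), mid at (264,184) and large at (338,212). The side view shows the same layout, with mid at (276,197). The networks agree on mid at about (0.594, -0.023). I'll go above it with the jaw shut.

Request:
carry_out([
  {"travel": [-0.15,-0.11,0],"dr": [0,0,0],"jaw": 0},
  {"travel": [-0.29,-0.22,0],"dr": [0,0,0],"jaw": 0},
  {"travel": [-0.29,-0.22,0],"dr": [0,0,0],"jaw": 0},
  {"travel": [-0.29,-0.22,0],"dr": [0,0,0],"jaw": 0},
  {"travel": [-0.29,-0.22,0],"dr": [0,0,0],"jaw": 0},
  {"travel": [-0.29,-0.22,0],"dr": [0,0,0],"jaw": 0},
  {"travel": [-0.29,-0.22,0],"dr": [0,0,0],"jaw": 0},
  {"travel": [-0.29,-0.22,0],"dr": [0,0,0],"jaw": 0},
  {"travel": [-0.29,-0.22,0],"dr": [0,0,0],"jaw": 0},
  {"travel": [-0.29,-0.22,0],"dr": [0,0,0],"jaw": 0},
])

```text
time: 1.8
position: [0.3641, 0.2783, 0.2087]
ee_rot: [0.0, 0.134, 0.991, 0.0]
contact_force: [0.0, -0.8, -0.3]
width: 0.0
gripper_force: 0.0
```

Request:
carry_out([
  {"travel": [-0.29,-0.22,0],"dr": [0,0,0],"jaw": 0},
  {"travel": [-0.29,-0.22,0],"dr": [0,0,0],"jaw": 0},
  {"travel": [-0.29,-0.22,0],"dr": [0,0,0],"jaw": 0},
  {"travel": [-0.29,-0.22,0],"dr": [0,0,0],"jaw": 0},
  {"travel": [-0.29,-0.22,0],"dr": [0,0,0],"jaw": 0},
  {"travel": [-0.29,-0.22,0],"dr": [0,0,0],"jaw": 0},
  {"travel": [-0.29,-0.22,0],"dr": [0,0,0],"jaw": 0},
  {"travel": [-0.29,-0.22,0],"dr": [0,0,0],"jaw": 0},
  {"travel": [0,0,0],"dr": [0,0,0],"jaw": 0},
  {"travel": [0,0,0],"dr": [0,0,0],"jaw": 0},
])

```text
time: 2.8
position: [0.5402, 0.0479, 0.2084]
ee_rot: [-0.0, 0.135, 0.991, 0.0]
contact_force: [-0.5, -0.2, 0.1]
width: -0.0
gripper_force: 0.0
```

```bash
cat > look.py <<'E'
from h import *
from scipy.spatial.transform import Rotation as Ro
import sys
s=ctrl.get_state(); P=np.array(s["position"]); q=s["ee_rot"]; R=Ro.from_quat([q[1],q[2],q[3],q[0]]).as_matrix()
print(s["time"],P.round(4),"zaxis",R[:,2].round(4),s["width"],np.round(s["contact_force"],1))
for c in ("wrist","top","side"):
    p=imaging.snapshot(c); cv2.imwrite(f"pics/{c}{sys.argv[1]}.png",p["pixels"])
    for l in ("disc_mid","border_mid","box_mid"):
        for d in imaging.search_frame(p,l)[:2]:
            w=world(p,d["at"]); print(c,l,round(d["score"],2),w.round(3),(p["K"]@np.array(d["at"])/d["at"][2])[:2].round(),"tool shift",(R.T@(w-P)*10).round(3))
        for m in imaging.masks_of(p,l)[:1]:
            v,u=np.nonzero(m["pixels"]); print("  mask",round(m["score"],2),len(u),u.min(),u.max(),v.min(),v.max(), "centre ray z=.086",ray_z(p,(u.min()+u.max())/2,(v.min()+v.max())/2,.086).round(4))
E
python3 look.py 2
```

```text
2.8 [0.5402 0.0479 0.2084] zaxis [-4.e-04  1.e-04 -1.e+00] -4.7335411573432765e-05 [-0.5 -0.2  0.1]
wrist disc_mid 0.67 [ 0.595 -0.025  0.089] [203. 247.] tool shift [-0.724 -0.557  1.198]
  mask 0.59 905 188 222 230 262 centre ray z=.086 [ 0.5956 -0.0229  0.086 ]
wrist border_mid 0.61 [ 0.577 -0.023  0.08 ] [201. 230.] tool shift [-0.547 -0.586  1.281]
wrist border_mid 0.48 [ 0.517 -0.212  0.091] [ 17. 226.] tool shift [-0.467 -2.565  1.172]
  mask 0.71 2266 170 240 205 271 centre ray z=.086 [ 0.5862 -0.0199  0.086 ]
wrist box_mid 0.67 [ 0.577 -0.019  0.078] [204. 228.] tool shift [-0.534 -0.549  1.299]
  mask 0.93 3974 169 244 192 270 centre ray z=.086 [ 0.5786 -0.0157  0.086 ]
top disc_mid 0.43 [ 0.597 -0.025  0.087] [264. 183.] tool shift [-0.743 -0.555  1.216]
  mask 0.69 115 261 271 177 190 centre ray z=.086 [ 0.5958 -0.0293  0.086 ]
top border_mid 0.83 [ 0.6   -0.043  0.081] [271. 182.] tool shift [-0.824 -0.72   1.277]
top border_mid 0.34 [0.517 0.379 0.019] [116. 220.] tool shift [1.106 3.13  1.899]
  mask 0.79 360 259 280 168 199 centre ray z=.086 [ 0.5955 -0.0383  0.086 ]
top box_mid 0.89 [ 0.596 -0.038  0.08 ] [269. 184.] tool shift [-0.767 -0.679  1.285]
  mask 0.62 535 259 281 168 202 centre ray z=.086 [ 0.5916 -0.0395  0.086 ]
side disc_mid 0.7 [0.407 0.01  0.056] [207. 201.] tool shift [ 1.182 -0.726  1.522]
side disc_mid 0.43 [ 0.592 -0.027  0.088] [275. 192.] tool shift [-0.7   -0.585  1.203]
side border_mid 0.98 [ 0.588 -0.038  0.074] [274. 198.] tool shift [-0.694 -0.7    1.339]
  mask 0.67 503 261 289 181 208 centre ray z=.086 [ 0.5906 -0.0357  0.086 ]
side box_mid 0.95 [ 0.591 -0.045  0.08 ] [276. 198.] tool shift [-0.741 -0.76   1.283]
  mask 0.93 1055 260 290 181 220 centre ray z=.086 [ 0.5847 -0.0558  0.086 ]
```

Request:
carry_out([
  {"travel": [-0.24,-0.18,0],"dr": [0,0,0],"jaw": 0},
  {"travel": [-0.24,-0.18,0],"dr": [0,0,0],"jaw": 0},
  {"travel": [-0.24,-0.18,0],"dr": [0,0,0],"jaw": 0},
  {"travel": [0,0,0.25],"dr": [0,0,0],"jaw": 0},
  {"travel": [0,0,0.25],"dr": [0,0,0],"jaw": 0},
  {"travel": [0,0,0.25],"dr": [0,0,0],"jaw": 0},
  {"travel": [0,0,0.2],"dr": [0,0,0],"jaw": 0},
  {"travel": [0,0,0],"dr": [0,0,0],"jaw": 0},
  {"travel": [0,0,0],"dr": [0,0,0],"jaw": 0},
])

```text
time: 4.75
position: [0.5955, -0.0229, 0.1142]
ee_rot: [0.0, 0.134, 0.991, -0.0]
contact_force: [1.2, -0.2, 1.0]
width: -0.0003
gripper_force: 0.0
```

```bash
python3 look.py 3 | grep -v box_mid
```

```text
4.75 [ 0.5955 -0.0229  0.1142] zaxis [ 2.e-04 -1.e-04 -1.e+00] -0.0002537112680392072 [ 1.2 -0.2  1. ]
wrist disc_mid 0.73 [ 0.593 -0.025  0.088] [248. 211.] tool shift [ 0.019 -0.026  0.259]
  mask 0.92 1848 225 277 187 234 centre ray z=.086 [ 0.5938 -0.0232  0.086 ]
wrist border_mid 0.86 [ 0.584 -0.016  0.079] [256. 193.] tool shift [0.128 0.032 0.355]
  mask 0.81 5889 196 305 153 251 centre ray z=.086 [ 0.5874 -0.0218  0.086 ]
  mask 0.61 8052 197 306 146 251 centre ray z=.086 [ 0.585  -0.0204  0.086 ]
  mask 0.29 179 332 347 205 218 centre ray z=.086 [ 0.5187 -0.214   0.086 ]
side disc_mid 0.58 [ 0.594 -0.025  0.089] [275. 191.] tool shift [ 0.011 -0.024  0.252]
side border_mid 0.65 [ 0.589 -0.039  0.076] [274. 198.] tool shift [ 0.025 -0.169  0.377]
  mask 0.67 538 260 290 181 208 centre ray z=.086 [ 0.5906 -0.0357  0.086 ]
  mask 0.68 1043 260 290 181 220 centre ray z=.086 [ 0.5847 -0.0558  0.086 ]
```

View pics/wrist3.png

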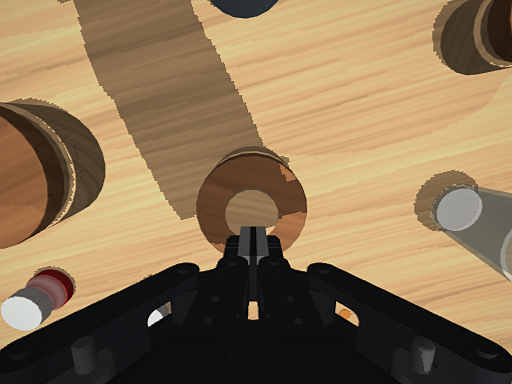

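The wrist view shows the disc centred near (251,212), with the fingertips just above it at about 2 mm off centre. I'll correct slightly and go down.

Request:
carry_out([
  {"travel": [0.015,-0.01,0.05],"dr": [0,0,0],"jaw": 0},
  {"travel": [0,0,0.1],"dr": [0,0,0],"jaw": 0},
  {"travel": [0,0,0.08],"dr": [0,0,0],"jaw": 0},
  {"travel": [0,0,0.03],"dr": [0,0,0],"jaw": 0},
  {"travel": [0,0,0.02],"dr": [0,0,0],"jaw": 0},
  {"travel": [0,0,0.02],"dr": [0,0,0],"jaw": 0},
  {"travel": [0,0,0.02],"dr": [0,0,0],"jaw": 0},
  {"travel": [0,0,0],"dr": [0,0,0],"jaw": 0},
])

```text
time: 6.6
position: [0.5935, -0.0235, 0.0815]
ee_rot: [-0.0, 0.134, 0.991, -0.0]
contact_force: [0.3, -0.7, -0.1]
width: 0.0003
gripper_force: 0.0
```

```bash
python3 - <<'E'
from h import *
print(np.round(ctrl.get_state()["contact_force"],2),ctrl.get_state()["position"])
p=imaging.snapshot("wrist"); a=p["pixels"][130:330,130:370]
p=imaging.snapshot("side"); b=p["pixels"][150:250,200:320]
cv2.imwrite("pics/c4.png",np.hstack([cv2.resize(a,(360,300)),cv2.resize(b,(360,300),interpolation=2)]))
E
```

```text
[ 0.35 -0.73 -0.14] [ 0.59352038 -0.02353263  0.08149146]
```

View pics/c4.png

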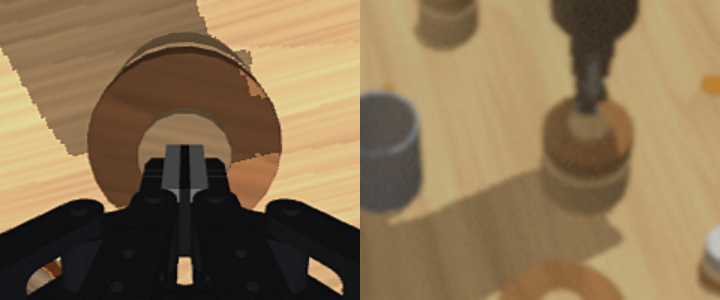

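```bash
python3 - <<'E'
from h import *
P=np.array(ctrl.get_state()["position"]); out=[]
for c,r in (("wrist",(130,290,150,350)),("side",(170,218,245,305))):
    p=imaging.snapshot(c); k=360/(r[3]-r[2]); im=cv2.resize(p["pixels"][r[0]:r[1],r[2]:r[3]],None,fx=k,fy=k,interpolation=2)
    def dr(X,col):
        x=p["K"]@(p["R"]@X+p["t"]); u=x[:2]/x[2]; cv2.circle(im,(int((u[0]+.5-r[2])*k),int((u[1]+.5-r[0])*k)),2,col,-1)
    dr(P,(0,0,255))
    for a in np.linspace(0,6.28,40):
        for z,col in ((.0815,(0,255,0)),(.074,(255,0,0))): dr(np.array([.5938+.02*np.cos(a),-.0235+.02*np.sin(a),z]),col)
    out.append(im[:288])
cv2.imwrite("pics/c5.png",np.hstack([o for o in out]) )
for m in imaging.masks_of(p,"disc_mid")[:1]: v,u=np.nonzero(m["pixels"]); print(u.min(),u.max(),v.min(),v.max())
E
```

```text
269 282 187 196
```

View pics/c5.png

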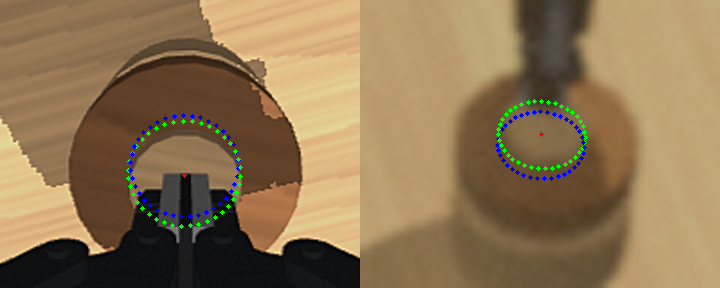

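```bash
python3 look.py 6
```

```text
6.85 [ 0.5936 -0.0235  0.0817] zaxis [ 2.e-04 -1.e-04 -1.e+00] -0.00026031385968296156 [-0.5 -0.4 -0.2]
wrist disc_mid 0.96 [ 0.588 -0.023  0.088] [250. 223.] tool shift [ 0.051 -0.01  -0.065]
  mask 0.84 1511 222 283 202 241 centre ray z=.086 [ 0.5887 -0.0218  0.086 ]
wrist border_mid 0.71 [ 0.581 -0.017  0.078] [257. 205.] tool shift [0.135 0.03  0.038]
  mask 0.79 7649 188 317 161 270 centre ray z=.086 [ 0.5849 -0.0207  0.086 ]
wrist box_mid 0.87 [ 0.578 -0.016  0.078] [257. 199.] tool shift [0.173 0.033 0.035]
wrist box_mid 0.3 [0.447 0.011 0.008] [245.   4.] tool shift [ 1.507 -0.053  0.74 ]
  mask 0.94 9889 188 317 151 269 centre ray z=.086 [ 0.5815 -0.0198  0.086 ]
top border_mid 0.46 [ 0.515 -0.21   0.092] [338. 213.] tool shift [ 0.263 -2.006 -0.1  ]
side disc_mid 0.45 [ 0.594 -0.029  0.087] [276. 192.] tool shift [-0.018 -0.05  -0.055]
  mask 0.59 128 268 282 186 196 centre ray z=.086 [ 0.5941 -0.0238  0.086 ]
side border_mid 0.73 [ 0.587 -0.042  0.074] [274. 199.] tool shift [ 0.013 -0.197  0.079]
side border_mid 0.39 [0.516 0.206 0.084] [229. 139.] tool shift [ 1.356  2.003 -0.026]
  mask 0.8 483 260 291 183 207 centre ray z=.086 [ 0.5914 -0.0377  0.086 ]
side box_mid 0.85 [ 0.586 -0.048  0.083] [274. 199.] tool shift [ 0.012 -0.255 -0.008]
  mask 0.68 936 261 290 183 220 centre ray z=.086 [ 0.585  -0.0594  0.086 ]
```

View pics/wrist6.png

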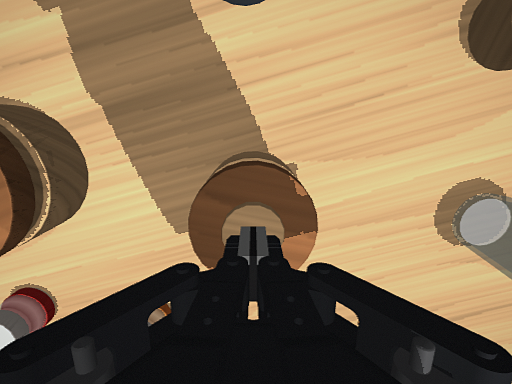

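```bash
cat > fit.py <<'E'
from h import *
from scipy.optimize import least_squares
P=np.array(ctrl.get_state()["position"]); a=np.linspace(0,2*np.pi,400)
def edge(m,lim):   # top contour: per column, topmost mask pixel, plus per row extremes
    v,u=np.nonzero(m); c=[(x,v[u==x].min()-.0) for x in range(u.min()+2,u.max()-1)]
    return np.array(c)+[.5,0]
p=imaging.snapshot("wrist")
def curve(c,r,z):
    X=np.c_[c[0]+r*np.cos(a),c[1]+r*np.sin(a),np.full(400,z)]@p["R"].T+p["t"]; X=X@p["K"].T; return X[:,:2]/X[:,2:]+.5
D=imaging.masks_of(p,"disc_mid")[0]; B=imaging.masks_of(p,"border_mid")[0]; print(D["score"],B["score"],P.round(4))
d,b=edge(D["pixels"],0),edge(B["pixels"]|D["pixels"],0)
dist=lambda e,C: np.linalg.norm(e[:,None]-C[None],axis=2).min(1)
for z in (.088,.084,.080,.076):
    for n,e,r,h in (("disc",d,.02,z),("border",b,.043,z-.009)):
        s=least_squares(lambda c:dist(e,curve(c,r,h)),P[:2],loss="soft_l1",diff_step=1e-3); print(z,n,s.x.round(4),"rms px",np.sqrt((s.fun**2).mean()).round(2))
E
python3 fit.py
```

```text
0.73 0.76 [ 0.5936 -0.0235  0.0816]
0.088 disc [ 0.5946 -0.0236] rms px 0.62
0.088 border [ 0.5946 -0.0237] rms px 1.25
0.084 disc [ 0.5958 -0.024 ] rms px 0.47
0.084 border [ 0.5951 -0.0238] rms px 0.97
0.08 disc [ 0.5969 -0.0242] rms px 0.38
0.08 border [ 0.5954 -0.0239] rms px 0.78
0.076 disc [ 0.5979 -0.0245] rms px 0.4
0.076 border [ 0.5959 -0.024 ] rms px 0.74
```

The fit puts the box at (0.596, -0.024), with the lid already partly down at about 0.08. The tips are about 2 mm off the disc centre, which is fine, so I'll keep pressing in small steps.

Request:
carry_out([
  {"travel": [0,0,0.02],"dr": [0,0,0],"jaw": 0},
  {"travel": [0,0,0.02],"dr": [0,0,0],"jaw": 0},
])

```text
time: 8.25
position: [0.5936, -0.0235, 0.0774]
ee_rot: [0.0, 0.134, 0.991, -0.0]
contact_force: [0.8, -0.1, -0.5]
width: -0.0001
gripper_force: 0.0
```

Request:
carry_out([
  {"travel": [0,0,0.02],"dr": [0,0,0],"jaw": 0},
])

```text
time: 8.35
position: [0.5935, -0.0235, 0.0753]
ee_rot: [-0.0, 0.134, 0.991, -0.0]
contact_force: [-0.2, -0.3, 0.1]
width: -0.0001
gripper_force: 0.0
```

Request:
carry_out([
  {"travel": [0,0,0.02],"dr": [0,0,0],"jaw": 0},
])

```text
time: 8.45
position: [0.5935, -0.0235, 0.0734]
ee_rot: [-0.0, 0.134, 0.991, -0.0]
contact_force: [0.5, -0.7, 0.5]
width: -0.0005
gripper_force: 0.0
```

No force yet, so I'll check whether the lid has moved.

```bash
python3 fit.py; python3 - <<'E'
from h import *
s=ctrl.get_state(); print(np.round(s["contact_force"],2),s["width"])
p=imaging.snapshot("wrist"); q=imaging.snapshot("side")
a=cv2.resize(p["pixels"][150:290,180:320],(500,500),interpolation=2); b=cv2.resize(q["pixels"][165:225,250:300],(300,360),interpolation=2)
o=np.zeros((500,800,3),np.uint8); o[:,:500]=a; o[:360,500:]=b; cv2.imwrite("pics/c7.png",o)
E
```

```text
0.68 0.78 [ 0.5935 -0.0235  0.0734]
0.088 disc [ 0.5945 -0.0237] rms px 0.62
0.088 border [ 0.5945 -0.0235] rms px 1.45
0.084 disc [ 0.5956 -0.0239] rms px 0.5
0.084 border [ 0.595  -0.0237] rms px 1.12
0.08 disc [ 0.5967 -0.0241] rms px 0.41
0.08 border [ 0.5954 -0.0237] rms px 0.84
0.076 disc [ 0.5979 -0.0244] rms px 0.39
0.076 border [ 0.5958 -0.0238] rms px 0.72
[-0.49  0.46  0.14] -0.0003258762425129477
```

View pics/c7.png

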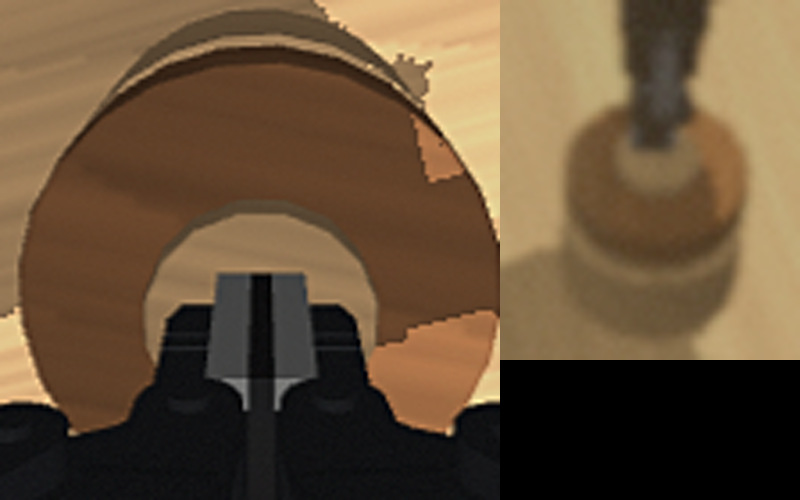

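```bash
python3 - <<'E'
from h import *
P=np.array(ctrl.get_state()["position"])
p=imaging.snapshot("wrist"); c=-p["R"].T@p["t"]
d=p["R"].T@np.linalg.inv(p["K"])@np.array([180+261/3.571,150+273/3.571,1])
tx=np.array([-.964,.2655,0])
print("cam-TCP",(c-P).round(3))
for o in (0,.008,.011,.013):
    s=(o-(c-P)@tx)/(d@tx); X=c+s*d; print(o,(X-P).round(4),"px/mm",(p["K"][0,0]/(p["R"]@X+p["t"])[2]/1000).round(2))
q=imaging.snapshot("side"); c=-q["R"].T@q["t"]; d=q["R"].T@np.linalg.inv(q["K"])@np.array([250+154/6,165+148/6,1])
for o in (0,-.01): s=(P[1]+o-c[1])/d[1]; print("side",o,(c+s*d-P).round(4))
E
```

```text
cam-TCP [-0.064  0.018  0.165]
0 [ 0.0002  0.0008 -0.0005] px/mm 1.56
0.008 [-0.0075  0.0028  0.0195] px/mm 1.77
0.011 [-0.0104  0.0036  0.027 ] px/mm 1.87
0.013 [-0.0123  0.0041  0.0321] px/mm 1.94
side 0 [ 0.0022 -0.      0.0174]
side -0.01 [-0.0014 -0.01    0.0302]
```

The side and wrist views both show the real fingertips about 20 mm above the reported TCP. They are therefore still hovering, and the lid hasn't moved. I'll re-centre by 2 mm and go down guided by force.

Request:
carry_out([
  {"travel": [-0.018,0,0.02],"dr": [0,0,0],"jaw": 0},
  {"travel": [0,0,0.02],"dr": [0,0,0],"jaw": 0},
])

```text
time: 9.0
position: [0.5955, -0.0241, 0.0695]
ee_rot: [0.0, 0.134, 0.991, -0.0]
contact_force: [0.0, 0.5, 0.2]
width: -0.0002
gripper_force: 0.0
```

Request:
carry_out([
  {"travel": [0,0,0.02],"dr": [0,0,0],"jaw": 0},
])

```text
time: 9.1
position: [0.5953, -0.024, 0.0673]
ee_rot: [-0.0, 0.134, 0.991, -0.0]
contact_force: [-0.6, 0.6, 0.6]
width: -0.0001
gripper_force: 0.0
```

Request:
carry_out([
  {"travel": [0,0,0.015],"dr": [0,0,0],"jaw": 0},
])

```text
time: 9.2
position: [0.5952, -0.024, 0.0658]
ee_rot: [-0.0, 0.134, 0.991, -0.0]
contact_force: [0.2, 0.2, -0.3]
width: -0.0001
gripper_force: 0.0
```

Request:
carry_out([
  {"travel": [0,0,0.015],"dr": [0,0,0],"jaw": 0},
])

```text
time: 9.3
position: [0.5952, -0.024, 0.0644]
ee_rot: [-0.0, 0.134, 0.991, -0.0]
contact_force: [0.8, -0.1, 2.6]
width: 0.0001
gripper_force: 1.4
```

Contact came at a reported z of about 0.065, so the offset is about 21 mm. Fully home should then be near 0.052.

Request:
carry_out([
  {"travel": [0,0,0.02],"dr": [0,0,0],"jaw": 0},
  {"travel": [0,0,0.02],"dr": [0,0,0],"jaw": 0},
])

```text
time: 9.5
position: [0.5953, -0.024, 0.0606]
ee_rot: [0.0, 0.134, 0.991, -0.0]
contact_force: [-0.9, 0.1, 4.2]
width: 0.0002
gripper_force: 1.9
```

Request:
carry_out([
  {"travel": [0,0,0.02],"dr": [0,0,0],"jaw": 0},
  {"travel": [0,0,0.02],"dr": [0,0,0],"jaw": 0},
])

```text
time: 9.7
position: [0.5953, -0.024, 0.0565]
ee_rot: [-0.0, 0.134, 0.991, -0.0]
contact_force: [-0.6, 0.2, 4.2]
width: -0.0
gripper_force: 1.9
```

Request:
carry_out([
  {"travel": [0,0,0.015],"dr": [0,0,0],"jaw": 0},
])

```text
time: 9.8
position: [0.5953, -0.024, 0.0549]
ee_rot: [-0.0, 0.134, 0.991, -0.0]
contact_force: [-0.9, 0.3, 3.7]
width: -0.0002
gripper_force: 1.8
```

Request:
carry_out([
  {"travel": [0,0,0.01],"dr": [0,0,0],"jaw": 0},
])

```text
time: 9.9
position: [0.5952, -0.024, 0.0539]
ee_rot: [-0.0, 0.134, 0.991, -0.0]
contact_force: [-1.7, -0.5, 4.2]
width: 0.0001
gripper_force: 1.8
```

It's sliding at about 4 N. I'll continue in 1 mm steps until the force rises clearly.

Request:
carry_out([
  {"travel": [0,0,0.01],"dr": [0,0,0],"jaw": 0},
])

```text
time: 10.0
position: [0.5953, -0.024, 0.053]
ee_rot: [-0.0, 0.134, 0.991, -0.0]
contact_force: [-0.9, 0.2, 4.1]
width: 0.0004
gripper_force: 1.8
```

Request:
carry_out([
  {"travel": [0,0,0.01],"dr": [0,0,0],"jaw": 0},
])

```text
time: 10.1
position: [0.5953, -0.024, 0.0521]
ee_rot: [-0.0, 0.134, 0.991, -0.0]
contact_force: [-0.9, -0.2, 3.7]
width: 0.0001
gripper_force: 1.8
```

Request:
carry_out([
  {"travel": [0,0,0.008],"dr": [0,0,0],"jaw": 0},
])

```text
time: 10.2
position: [0.5953, -0.024, 0.0512]
ee_rot: [-0.0, 0.134, 0.991, -0.0]
contact_force: [-1.6, -0.4, 4.4]
width: 0.0004
gripper_force: 1.7
```

Request:
carry_out([
  {"travel": [0,0,0.01],"dr": [0,0,0],"jaw": 0},
])

```text
time: 10.3
position: [0.5953, -0.024, 0.0503]
ee_rot: [-0.0, 0.134, 0.991, -0.0]
contact_force: [-1.6, 0.5, 6.0]
width: -0.0001
gripper_force: 2.9
```

Request:
carry_out([
  {"travel": [0,0,0.01],"dr": [0,0,0],"jaw": 0},
])

```text
time: 10.4
position: [0.5953, -0.024, 0.0494]
ee_rot: [0.0, 0.134, 0.991, -0.0]
contact_force: [-2.7, -0.3, 10.3]
width: -0.0002
gripper_force: 4.9
```

The force is now rising at 5 N/mm, which is the hard stop. I'll hold briefly, then withdraw.

Request:
carry_out([
  {"travel": [0,0,0.005],"dr": [0,0,0],"jaw": 0},
  {"travel": [0,0,0],"dr": [0,0,0],"jaw": 0},
])

```text
time: 10.6
position: [0.5953, -0.024, 0.0491]
ee_rot: [0.0, 0.134, 0.991, -0.0]
contact_force: [-3.2, 0.6, 11.5]
width: 0.0001
gripper_force: 5.5
```

Request:
carry_out([
  {"travel": [0,0,-0.03],"dr": [0,0,0],"jaw": 0},
  {"travel": [0,0,-0.1],"dr": [0,0,0],"jaw": 0},
  {"travel": [0,0,-0.25],"dr": [0,0,0],"jaw": 0},
  {"travel": [0,0,-0.3],"dr": [0,0,0],"jaw": 0},
  {"travel": [0,0,-0.3],"dr": [0,0,0],"jaw": 0},
  {"travel": [0,0,-0.3],"dr": [0,0,0],"jaw": 0},
  {"travel": [0,0,0],"dr": [0,0,0],"jaw": 0},
  {"travel": [0,0,0],"dr": [0,0,0],"jaw": 0},
])

```text
time: 11.4
position: [0.5954, -0.024, 0.1773]
ee_rot: [0.0, 0.134, 0.991, -0.0]
contact_force: [0.7, 0.4, -1.3]
width: -0.0
gripper_force: 0.0
```

```bash
python3 - <<'E'
from h import *
p=imaging.snapshot("wrist"); q=imaging.snapshot("side")
cv2.imwrite("pics/c8.png",np.hstack([cv2.resize(p["pixels"],(400,300)),cv2.resize(q["pixels"][120:300,180:360],(300,300),interpolation=2)]))
E
```

```text
(no output)
```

View pics/c8.png

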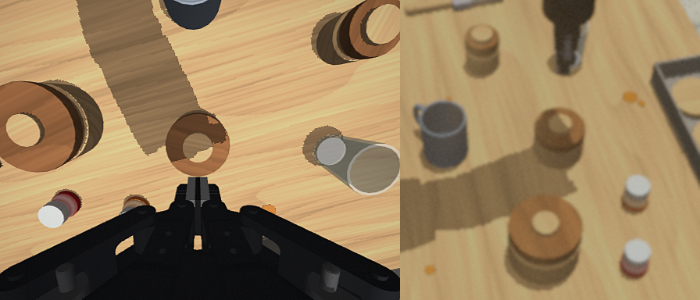

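The mid lid, at (198,147) in the wrist view, sits flush with no gap. The box stands in place and everything else is undisturbed.

```bash
python3 -c "
from cell import ctrl
print(ctrl.close_job())"
```

```text
the job is handed in; nothing more can be done
None
```

The middle-sized box's lid is pressed home (force rose to about 11 N at the hard stop), the arm is withdrawn clear, nothing else looked moved in the last pictures, and the job is handed in; no verdict was returned.

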